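Find the heavy side of a coil-winder flywheel and hold it down

ROBOT

A 7-joint arm with a two-finger parallel gripper is mounted at the origin on the work surface. World frame = base frame: x ahead of the robot, y to its left, z up, the work surface at z = 0. Lengths are in m, angles in rad, forces in N, time in s.
With the tool pointing down it reaches from about 0.425 to 0.875 m from the base axis. Payload 4.7 kg.
Tool frame: the origin (TCP) lies midway between the tips of the shut fingers; the grasp point (between the pads) lies 19 mm behind it; z points along the fingers, y is the line along which they close (so a half turn about z gives the same grasp; the last joint's range is limited). The gripper opens to 87 mm and grips with 3 to 60 N. Pads are 19 mm wide; open, the fingers measure 117 mm over their backs; the gripper's body (75 mm by 190 mm) begins 51 mm behind the grasp point.
Start: joints at [1.144, 0.321, -0.07, 1.45, 0.023, 1.371, -0.057], TCP at [0.277, -0.588, 0.223] pointing down, gripper open.
Joint ranges: [-2.86, 2.86], [-0.3, 2.09], [-1.38, 1.24], [0.06, 2.45], [-1.56, 4.7], [0.09, 2.05], [-2.69, 2.69]. Speed limits (rad/s): [2.57, 2.57, 3.14, 3.14, 3.14, 3.14, 3.14].

INTERFACE

Orientations are given as a rotation vector (axis times angle).
In Python, from bench import ctrl, workorder, get_image, camera_model gives the robot as it stands (ctrl), with the cameras as plain functions and the job (workorder).
- The arm moves only by the shell command python3 inch.py 'ROWS' [FORCE]. ROWS is a JSON list of rows, 1 to 20 of them, each an object with the fields pos (a list: dx, dy, dz in normalised numbers (1 is 0.6 m)), yaw (a turn about the tool's z in a scale on which 1.0 is pi rad), aperture (the opening from 0.0 (shut) to 1.0 (fully open)); a field left out counts as zero (the opening has to be given); each row is the pose to reach, as a shift and turn from the pose commanded when the command began, along the tool's axes at that moment; what a row does not reach only later rows make up. A row lasts 1/10 s, in which the tool goes at most 0.05 m and 0.15 rad, less where a joint would pass 70% of its speed; a pose out of reach is approached as far as the arm can. The fingers move at their own pace and stop on an object; FORCE is the grip in N (left out, the last holds). Time passes only in rows, so rows that do not move let the fingers close. It prints the time, the measured TCP pose, the force, the opening and the grip force at its end. Input that does not fit is refused with a message, and nothing moves.
- ctrl.get_state(): the state, without advancing time (a new reading comes with each control period).
- get_image(name): name is "scene" or "top" or "wrist"; returns the picture (480x640x3 uint8, red, green, blue); there is no depth.
- camera_model(name): a dict with "vertical_fov" (degrees; the focal length in pixels is half the picture's height over the tangent of half this angle, whatever the lens; pixels are square), "cx", "cy" (the principal point, pixels), "k1" (the pictures are not rectified: a ray, as slopes to the right and down, at radius r is drawn at 1 + k1 r^2 times it, then the intrinsics apply), "rvec" (rotation vector, rad) and "tvec" (3), from world to camera coordinates, as OpenCV has them; the wrist camera has in their place "hand_eye" (4x4, takes a point from camera to tool coordinates, whose origin is the TCP and whose axes are the flange's). Camera axes: x right, y down, z forward; pixel columns grow to the right and rows downward; lengths in m; the calibration is good to about 2 mm. A picture is of the moment at which its call begins: read the wrist's pose just before it. camera_model takes no time and is no camera call.
- workorder.close_job(): hands the job in; it is judged then, once.
The state is a dict: "time": time; "joint_positions": joint angles; "qd": joint speeds; "joint_torque": joint torques, N m; "position": TCP position; "tool_rot": TCP orientation; "ft_force": force on the tool from outside, world axes, zero at the start; "torque": the same for the moment, N m; "grip_width": opening from 0.0 (shut) to 1.0 (fully open); "grip_force": force on a finger pad.
Only numpy, scipy, OpenCV 4.12 (cv2) and the standard library are available. Lean on these libraries where they do the work, as an engineer would, in place of code of your own. Each camera call takes 0.05 s, during which the arm holds its last target. There are 200 camera calls.

TASK

The black flywheel on the truing stand has a lead weight moulded in somewhere out of sight. By hand, roll the top of the wheel a good quarter turn away from the robot and let go so that it swings back and stops by itself, then do the same rolling the top towards the robot, and from that work out where the heavy side is. Finish still holding it, pinching the rim firmly and not letting go, with the wheel at rest and its heavy side straight down so that I can stick a balance weight on the light side; leave the other things on the bench alone.

Things in the scene. Friction and masses are not known exactly. Their poses are not given: they have to be found in the camera images.
- stand: fixed truing stand: aluminium base plate 130 (x) x 110 (y) x 12 mm with two steel uprights 22 mm wide (x), 10 mm thick, 126 mm high, centred 42 mm either side of the middle along y. The wheel turns between them on an axle along the stand's y; +x is the side away from the robot (give or take the yaw). Origin: centre of the underside, z up
- axle (a point): the wheel's centre on the axle, 115 mm above the bench; it does not turn; axes as the stand's. The greased bearing is stiff: let go from far over, the wheel swings back slowly (allow 2 to 3 s) without overshoot and stops on the side it came from, short of heavy side down by some 20 to 35 degrees: by the same angle from either side
- wheel: black disc of 110 mm diameter, 16 mm thick (a 28 mm hub stands out 8 mm on each face), upright, its top 170 mm above the bench with nothing over the upper rim: pinch it from above across its thickness. Origin: its centre, y along the axle. It turns endlessly about y; positive rotation moves its top to the stand's +x. Where the lead weight lies inside differs every time
- yellow_mark (a point): middle of the yellow bar on the wheel's rim, 55 mm from the axle (at the wheel's own +z), in mid thickness. Other bars follow each quarter turn: red (wheel's +x), blue (-z), white (-x). The colours tell nothing of where the weight is
- spool: white spool of solder standing on end, 54 mm diameter, 46 mm high; origin at the centre of its underside. Leave alone
- jar: small amber flux jar with black cap, 48 mm diameter, 50 mm high; origin at the centre of its underside. Leave alone
- boards: stack of four green circuit boards, 60 x 50 x 18 mm; origin at the centre of its underside. Leave alone
- pump: blue and silver solder sucker lying down, about 210 mm long along its x, 20 mm thick; origin under its middle. Leave alone

How it is judged:
On the way, in this order (a step that is already met when the one before it is completed fails the run):
1. the top is rolled away from the robot until the heavy side has risen at least 42 degrees ((x of lead_weight_c0 in the frame of axle below -0.0234 m or (z of lead_weight_c0 in the frame of axle above -0.0234 m and x of lead_weight_c0 in the frame of axle below 0 m))), for 0.05 s.
2. let go: the wheel has swung back and come to rest untouched (contact force between the fingers and wheel below 0.05 N and angle between lead_weight_c0's own z axis and vertical below 0.68 rad and angular speed of wheel below 0.25 rad/s), for 0.3 s.
3. the top is rolled towards the robot until the heavy side has risen at least 42 degrees ((x of lead_weight_c0 in the frame of axle above 0.0234 m or (z of lead_weight_c0 in the frame of axle above -0.0234 m and x of lead_weight_c0 in the frame of axle above 0 m))), for 0.05 s.
4. let go again: the wheel has swung back and come to rest untouched (all of step 2), for 0.3 s.
At the end, for the whole second after the job is handed in: the fingers still pinch the wheel with more than 5 N, it is still (under 0.1 rad/s), its heavy side is within 0.2 rad (11 degrees) of straight down, and the other things are within 20 mm of where they were (angle between lead_weight_c0's own z axis and vertical below 0.2 rad and z of lead_weight_c0 in the frame of axle below 0 m and contact force between the fingers and wheel above 5 N and angular speed of wheel below 0.1 rad/s and distance of each of spool, jar, boards, pump from where it was at the start of the episode below 0.02 m); the arm keeps its last pose, push and grip.
It fails at once if a bystander is pushed more than 20 mm (distance of any of spool, jar, boards, pump from where it was at the start of the episode above 0.02 m).
It also fails if it takes over 64 s, if anything falls off the work surface, if the arm or the gripper's body presses on something with over 40 N, if the wrist force passes 120 N, or if a joint passes its speed limit or range.

## Working session

There is one attempt and no reset: what is moved stays moved. The work goes in short steps, Python scripts to look and compute and a shell command to move; the robot and the scene stay as the last step left them, time stands still between calls to the robot, and variables do not carry over. Pictures are saved under pics/ and viewed, at most 10 in all, crops included, and the job is handed in when it is done.

```bash
ls; mkdir -p pics
python3 - <<'E'
from bench import ctrl, workorder, get_image, camera_model
import cv2,numpy as np
s=ctrl.get_state();print({k:np.round(v,3) for k,v in s.items()})
ims=[]
for n in("scene","top"):
    im=get_image(n);cv2.imwrite(f"pics/{n}0.png",im[:,:,::-1]);print(n,camera_model(n))
print(camera_model("wrist"))
E
```

```text
bench.py
inch.py
pics
{'time': np.float64(0.0), 'joint_positions': array([ 1.144,  0.322, -0.07 ,  1.452,  0.023,  1.371, -0.057]), 'qd': array([ 0.001,  0.002,  0.001,  0.   ,  0.   , -0.001, -0.002]), 'joint_torque': array([-0.0000e+00, -4.9129e+01, -4.0400e-01, -3.1253e+01, -6.4000e-02,
        4.4000e-02,  0.0000e+00]), 'position': array([ 0.277, -0.587,  0.221]), 'tool_rot': array([-3.064e+00, -6.860e-01,  1.000e-03]), 'ft_force': array([-1.501,  0.098, -0.193]), 'torque': array([-0.06 ,  0.002,  0.026]), 'grip_force': np.float64(0.0), 'grip_width': np.float64(1.0)}
scene {'vertical_fov': 54.119982948323454, 'cx': 322.58936072463445, 'cy': 247.57094699885596, 'k1': 0.019259685957892153, 'rvec': array([ 1.27096531,  2.20591592, -1.01748901]), 'tvec': array([ 0.28120399, -0.25688792,  1.63618625])}
top {'vertical_fov': 53.65668074219942, 'cx': 321.3944775480383, 'cy': 230.6974519619964, 'k1': -0.000173869734671752, 'rvec': array([ 2.14858773, -2.13473429,  0.15735705]), 'tvec': array([3.18642558e-04, 5.82752151e-01, 1.12031600e+00])}
{'vertical_fov': 70.98483861453185, 'cx': 320.5554973168344, 'cy': 243.38550154082347, 'k1': -0.025523802896381332, 'hand_eye': array([[-1.13059321e-04, -9.65844933e-01, -2.59120729e-01,
         7.13903126e-02],
       [ 9.99999932e-01, -1.84298446e-05, -3.67623777e-04,
        -1.09497441e-04],
       [ 3.50292008e-04, -2.59120753e-01,  9.65844870e-01,
        -1.61916633e-01],
       [ 0.00000000e+00,  0.00000000e+00,  0.00000000e+00,
         1.00000000e+00]])}
```

View pics/scene0.png

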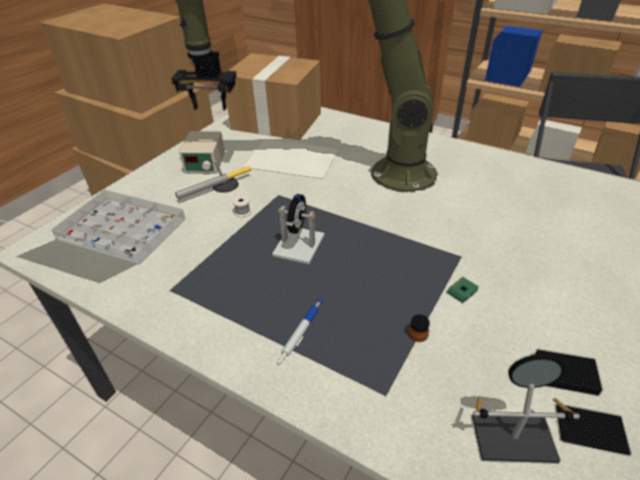

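View pics/top0.png

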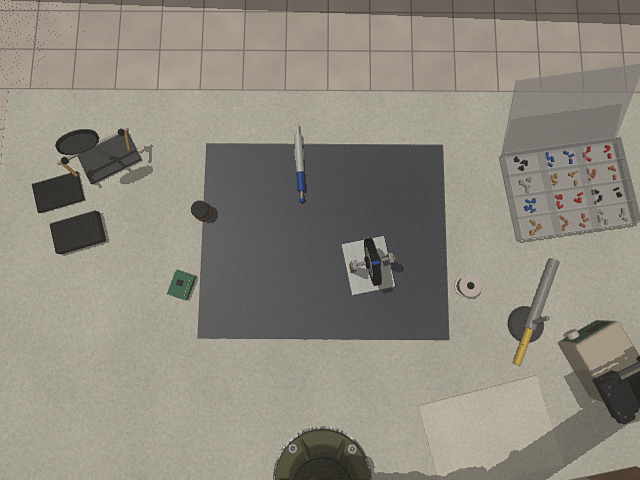

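Scene view: the stand with the wheel is at about (298,228). In the top view its plate spans (342–395, 236–296), the spool is at (468,286), and the pump at (300,170). Next I'll locate the stand's plate.

```bash
cat > h.py <<'E'
import numpy as np,cv2
from scipy.spatial.transform import Rotation as R
from bench import ctrl, workorder, get_image, camera_model
def K(c): 
    f=240/np.tan(np.radians(c["vertical_fov"])/2); return np.array([[f,0,c["cx"]],[0,f,c["cy"]],[0,0,1]])
def cam(n,s=None):
    c=camera_model(n)
    if n!="wrist": Rm=cv2.Rodrigues(c["rvec"])[0];t=c["tvec"]
    else:
        T=np.eye(4);T[:3,:3]=R.from_rotvec(s["tool_rot"]).as_matrix();T[:3,3]=s["position"]
        W=np.linalg.inv(T@c["hand_eye"]);Rm=W[:3,:3];t=W[:3,3]
    return K(c),np.array([c["k1"],0,0,0.]),Rm,t
def rays(uv,C):
    k,d,Rm,t=C
    p=cv2.undistortPoints(np.array(uv,float).reshape(-1,1,2),k,d)[:,0]
    return -Rm.T@t,np.c_[p,np.ones(len(p))]@Rm
def onplane(uv,C,p0,n):
    o,d=rays(uv,C);return o+d*(((p0-o)@n)/(d@n))[:,None]
def proj(P,C):
    k,d,Rm,t=C;return cv2.projectPoints(np.array(P,float).reshape(-1,1,3),cv2.Rodrigues(Rm)[0],t,k,d)[0][:,0]
E
python3 - <<'E'
from h import *
im=cv2.imread("pics/top0.png");C=cam("top")
g=im[225:305,330:410]
cv2.imwrite("pics/crop.png",cv2.resize(g,None,fx=7,fy=7,interpolation=cv2.INTER_CUBIC))
m=((im.min(2)>150)).astype(np.uint8);m[:225]=0;m[305:]=0;m[:,:330]=0;m[:,410:]=0
m=cv2.morphologyEx(m,cv2.MORPH_OPEN,np.ones((3,3)))
pts=np.argwhere(m)[:,::-1]; h=cv2.convexHull(pts.astype(np.int32))[:,0]
P=onplane(h,C,np.array([0,0,.012]),np.array([0,0,1.]))
r=cv2.minAreaRect((P[:,:2]).astype(np.float32));print(r)
E
```

```text
((0.502751886844635, -0.11200334131717682), (0.127744659781456, 0.10766229033470154), 11.720913887023926)
```

View pics/crop.png

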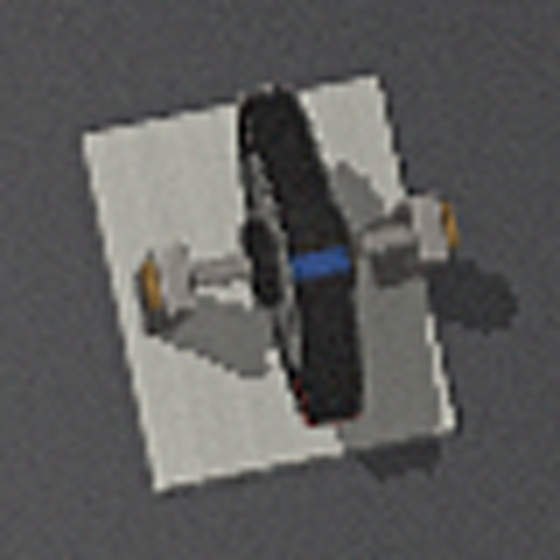

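The crop shows the blue bar on top at about (376,262) and red on the robot side, at the bottom. That puts the plate at (0.503,-0.112) with a yaw of 11.7°. I'll hover above it with the tool's y along the axle.

The manual's scale: shifts go in shares of 0.6 m and turns go in shares of pi rad. Converting my numbers, 0.407 m / 0.6 = 0.6783, -0.3335 m / 0.6 = -0.5558, 0.236 rad / 3.1416 = 0.0751.

```bash
python3 inch.py '[{"pos": [0,0,-0.0617],"aperture": 1},{"pos": [0.0667,-0.055,-0.0617],"yaw": 0.0318,"aperture": 1},{"pos": [0.1333,-0.11,-0.0617],"yaw": 0.0751,"aperture": 1},{"pos": [0.2,-0.1667,-0.0617],"yaw": 0.0751,"aperture": 1},{"pos": [0.2667,-0.2217,-0.0617],"yaw": 0.0751,"aperture": 1},{"pos": [0.3333,-0.2783,-0.0617],"yaw": 0.0751,"aperture": 1},{"pos": [0.4,-0.3333,-0.0617],"yaw": 0.0751,"aperture": 1},{"pos": [0.4667,-0.3883,-0.0617],"yaw": 0.0751,"aperture": 1},{"pos": [0.5333,-0.4433,-0.0617],"yaw": 0.0751,"aperture": 1},{"pos": [0.6,-0.5,-0.0617],"yaw": 0.0751,"aperture": 1},{"pos": [0.6783,-0.5558,-0.0617],"yaw": 0.0751,"aperture": 1},{"pos": [0.6783,-0.5558,-0.0617],"yaw": 0.0751,"aperture": 1},{"pos": [0.6783,-0.5558,-0.0617],"yaw": 0.0751,"aperture": 1},{"pos": [0.6783,-0.5558,-0.0617],"yaw": 0.0751,"aperture": 1},{"pos": [0.6783,-0.5558,-0.0617],"yaw": 0.0751,"aperture": 1}]' 25
python3 - <<'E'
from h import *
s=ctrl.get_state();im=get_image("wrist")[:,:,::-1].copy()
import pickle;pickle.dump((s,im),open("w1.pkl","wb"))
C=cam("wrist",s);y=np.radians(11.7);x=np.array([np.cos(y),np.sin(y),0]);Y=np.array([-np.sin(y),np.cos(y),0]);A=np.array([.5028,-.112,.115])
P=[A+.055*(np.sin(a)*x+np.cos(a)*np.array([0,0,1]))+w*Y for w in(-.008,.008) for a in np.linspace(-1.5,1.5,13)]
P+=[A+np.array([0,0,.011])+Y*v+x*u for v in(-.047,-.037,.037,.047) for u in(-.011,.011)]
for p in proj(P,C): cv2.circle(im,(int(round(p[0])),int(round(p[1]))),2,(0,255,255),-1)
cv2.imwrite("pics/w1.png",im);print(s["position"],R.from_rotvec(s["tool_rot"]).as_matrix().round(3))
E
```

```text
time: 1.6
position: [0.5024, -0.1142, 0.2592]
tool_rot: [3.125, 0.317, -0.002]
ft_force: [-0.5, -1.1, -0.5]
grip_width: 1.001
grip_force: 0.0
[ 0.50242229 -0.11424092  0.25917445] [[ 0.98   0.201 -0.001]
 [ 0.201 -0.98  -0.001]
 [-0.001  0.    -1.   ]]
```

View pics/w1.png

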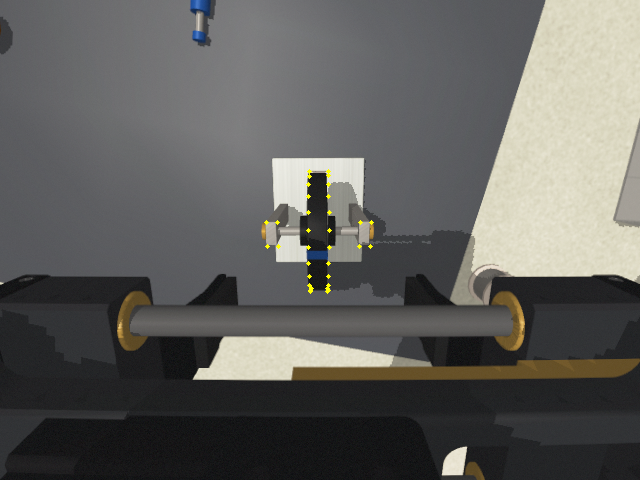

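The projected dots (axle (0.503,-0.112,0.115), yaw 11.7°) sit on the wheel at columns 307–328, and blue is near (318,255). Now I'll descend onto the robot-side rim at −50° from the top and pinch.

To row units: 0.132 m / 0.6 = 0.22, 0.11 m / 0.6 = 0.1833.

```bash
python3 inch.py '[{"pos": [-0.06,-0.0033,0],"aperture": 0.6},{"pos": [-0.06,-0.0033,0.0667],"aperture": 0.6},{"pos": [-0.06,-0.0033,0.1333],"aperture": 0.6},{"pos": [-0.06,-0.0033,0.1833],"aperture": 0.6},{"pos": [-0.06,-0.0033,0.22],"aperture": 0.6},{"pos": [-0.06,-0.0033,0.22],"aperture": 0.6},{"pos": [-0.06,-0.0033,0.22],"aperture": 0.6},{"pos": [-0.06,-0.0033,0.22],"aperture": 0},{"pos": [-0.06,-0.0033,0.22],"aperture": 0},{"pos": [-0.06,-0.0033,0.22],"aperture": 0},{"pos": [-0.06,-0.0033,0.22],"aperture": 0},{"pos": [-0.06,-0.0033,0.22],"aperture": 0},{"pos": [-0.06,-0.0033,0.22],"aperture": 0},{"pos": [-0.06,-0.0033,0.22],"aperture": 0}]' 25
cat > m.py <<'E'
from h import *
import sys
s=ctrl.get_state();im=get_image("wrist")[:,:,::-1].copy()
C=cam("wrist",s);y=np.radians(11.7);x=np.array([np.cos(y),np.sin(y),0]);Y=np.array([-np.sin(y),np.cos(y),0]);Z=np.array([0,0,1.]);A=np.array([.5028,-.112,.115])
W=np.array([x,Y,Z])
P=[A+.055*(np.sin(a)*x+np.cos(a)*Z)+w*Y for w in(-.008,.008) for a in np.linspace(-1.7,1.7,25)]
roi=np.zeros(im.shape[:2],np.uint8);cv2.fillConvexPoly(roi,cv2.convexHull(np.round(proj(P,C)).astype(np.int32)),1)
h=cv2.cvtColor(im,cv2.COLOR_BGR2HSV);H,S,V=[h[:,:,i].astype(int) for i in range(3)]
M={"yellow":((H>18)&(H<38)&(S>120)&(V>80),0),"red":(((H<8)|(H>172))&(S>120)&(V>60),90),"blue":((H>100)&(H<130)&(S>120)&(V>50),180),"white":((S<50)&(V>150),270)}
for n,(m,off) in M.items():
    v,u=np.nonzero(m&(roi>0))
    if len(u)<15: continue
    o,d=rays([[u.mean(),v.mean()]],C);o=W@(o-A);d=W@d[0]
    a=d[0]**2+d[2]**2;b=o[0]*d[0]+o[2]*d[2];c=o[0]**2+o[2]**2-.055**2;D=b*b-a*c
    p=o+d*(-b-np.sqrt(max(D,0)))/a
    f=np.degrees(np.arctan2(p[0],p[2]));print(n,len(u),(u.mean().round(1),v.mean().round(1)),"phi",f.round(1),"y",p[1].round(4),"theta",((f-off)%360).round(1))
r=(s["position"]-A)@W.T;print("t",s["time"],"tcp in stand",r.round(4),"gw",s["grip_width"].round(3),"gf",s["grip_force"].round(1),"ft",s["ft_force"].round(1))
if len(sys.argv)>1: cv2.imwrite("pics/"+sys.argv[1],im)
E
python3 m.py w2.png
python3 - <<'E'
E
```

```text
time: 3.05
position: [0.4677, -0.1185, 0.1278]
tool_rot: [3.124, 0.321, 0.001]
ft_force: [0.1, -0.8, 0.7]
grip_width: 0.183
grip_force: 25.0
blue 733 (np.float64(322.2), np.float64(267.4)) phi -6.2 y 0.0006 theta 173.8
white 394 (np.float64(343.2), np.float64(171.9)) phi 31.7 y -0.0072 theta 121.7Traceback (most recent call last):
  File "m.py", line 17, in <module>
    r=(s["position"]-A)@W.T;print("t",s["time"],"tcp in stand",r.round(4),"gw",s["grip_width"].round(3),"gf",s["grip_force"].round(1),"ft",s["ft_force"].round(1))
                                                                               ^^^^^^^^^^^^^^^^^^^^^
AttributeError: 'float' object has no attribute 'round'
```

It holds at 25 N with a 16 mm width, and theta is about 173.8°. The "white" reading comes from the plate edge. Now I'll roll the top away.

To row units: 0.0735 m / 0.6 = 0.1225, 0.0707 m / 0.6 = 0.1178.

```bash
sed -i 's/s\["grip_width"\].round(3)/round(float(s["grip_width"]),3)/; s/s\["grip_force"\].round(1)/round(float(s["grip_force"]),1)/' m.py
python3 inch.py '[{"pos": [0.005,0,-0.005],"aperture": 0},{"pos": [0.01,0,-0.01],"aperture": 0},{"pos": [0.015,0,-0.0142],"aperture": 0},{"pos": [0.0217,0,-0.0178],"aperture": 0},{"pos": [0.0275,0,-0.021],"aperture": 0},{"pos": [0.034,0,-0.0237],"aperture": 0},{"pos": [0.0405,0,-0.0258],"aperture": 0},{"pos": [0.0473,0,-0.0273],"aperture": 0},{"pos": [0.0543,0,-0.0283],"aperture": 0},{"pos": [0.0613,0,-0.0285],"aperture": 0},{"pos": [0.0683,0,-0.0283],"aperture": 0},{"pos": [0.0752,0,-0.0273],"aperture": 0},{"pos": [0.082,0,-0.0258],"aperture": 0},{"pos": [0.0887,0,-0.0237],"aperture": 0},{"pos": [0.095,0,-0.021],"aperture": 0},{"pos": [0.1013,0,-0.0178],"aperture": 0},{"pos": [0.1072,0,-0.0142],"aperture": 0},{"pos": [0.1127,0,-0.01],"aperture": 0},{"pos": [0.1178,0,-0.005],"aperture": 0},{"pos": [0.1225,0,0],"aperture": 0}]'
python3 inch.py '[{"pos": [0.0033,0,0.005],"aperture": 0},{"pos": [0.0033,0,0.005],"aperture": 0},{"pos": [0.0033,0,0.005],"aperture": 0}]'; python3 m.py w3.png
```

```text
time: 5.1
position: [0.5377, -0.1038, 0.128]
tool_rot: [3.125, 0.32, -0.008]
ft_force: [-6.7, -2.6, 5.5]
grip_width: 0.182
grip_force: 25.0
time: 5.4
position: [0.5402, -0.1033, 0.125]
tool_rot: [3.125, 0.32, -0.005]
ft_force: [-5.2, -3.1, 2.9]
grip_width: 0.181
grip_force: 25.0
yellow 520 (np.float64(323.5), np.float64(373.0)) phi 22.8 y 0.0 theta 22.8
blue 176 (np.float64(321.7), np.float64(259.6)) phi 88.7 y 0.0007 theta 268.7
white 54 (np.float64(337.9), np.float64(266.3)) phi 80.0 y -0.0075 theta 170.0
t 5.4 tcp in stand [0.0384 0.0009 0.01  ] gw 0.181 gf 25.0 ft [-5.2 -3.1  2.9]
```

View pics/w3.png

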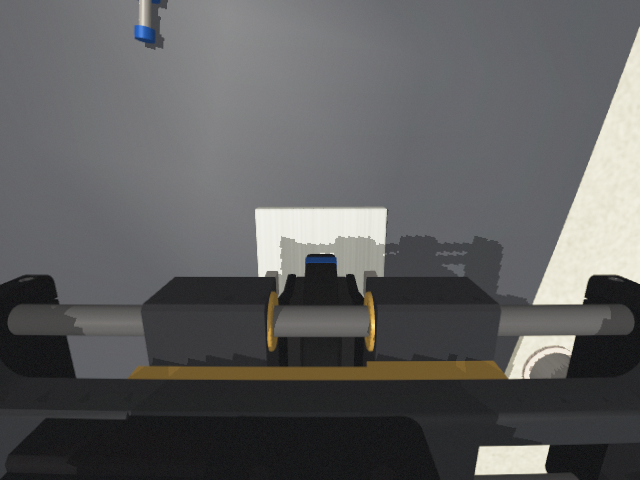

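Blue is now at the far side, about (321,259), roughly +90°. The wheel turned about 100° with the pinch. Next: release, retreat up, and wait.

To row units: -0.134 m / 0.6 = -0.2233, -0.058 m / 0.6 = -0.0967.

```bash
python3 inch.py '[{"aperture": 0.5},{"aperture": 0.5},{"aperture": 0.5},{"pos": [0,0,-0.0667],"aperture": 0.5},{"pos": [0,0,-0.1333],"aperture": 0.5},{"pos": [-0.05,0,-0.1833],"aperture": 0.5},{"pos": [-0.0967,0,-0.2233],"aperture": 0.5},{"pos": [-0.0967,0,-0.2233],"aperture": 0.5},{"pos": [-0.0967,0,-0.2233],"aperture": 0.5},{"pos": [-0.0967,0,-0.2233],"aperture": 0.5},{"pos": [-0.0967,0,-0.2233],"aperture": 0.5},{"pos": [-0.0967,0,-0.2233],"aperture": 0.5},{"pos": [-0.0967,0,-0.2233],"aperture": 0.5},{"pos": [-0.0967,0,-0.2233],"aperture": 0.5},{"pos": [-0.0967,0,-0.2233],"aperture": 0.5},{"pos": [-0.0967,0,-0.2233],"aperture": 0.5},{"pos": [-0.0967,0,-0.2233],"aperture": 0.5},{"pos": [-0.0967,0,-0.2233],"aperture": 0.5},{"pos": [-0.0967,0,-0.2233],"aperture": 0.5},{"pos": [-0.0967,0,-0.2233],"aperture": 0.5}]' >/dev/null;python3 m.py; python3 inch.py '[{"aperture": 0.5},{"aperture": 0.5},{"aperture": 0.5},{"aperture": 0.5},{"aperture": 0.5},{"aperture": 0.5},{"aperture": 0.5},{"aperture": 0.5},{"aperture": 0.5},{"aperture": 0.5},{"aperture": 0.5},{"aperture": 0.5},{"aperture": 0.5},{"aperture": 0.5},{"aperture": 0.5},{"aperture": 0.5},{"aperture": 0.5},{"aperture": 0.5},{"aperture": 0.5},{"aperture": 0.5}]' >/dev/null; python3 m.py;python3 inch.py '[{"aperture": 0.5},{"aperture": 0.5},{"aperture": 0.5},{"aperture": 0.5},{"aperture": 0.5},{"aperture": 0.5},{"aperture": 0.5},{"aperture": 0.5},{"aperture": 0.5},{"aperture": 0.5}]' ;python3 m.py w4.png
```

```text
red 39 (np.float64(321.7), np.float64(271.4)) phi -56.5 y 0.0007 theta 213.5
blue 186 (np.float64(321.3), np.float64(188.2)) phi 29.8 y 0.0011 theta 209.8
white 107 (np.float64(332.5), np.float64(182.9)) phi 34.5 y -0.0074 theta 124.5
t 7.45 tcp in stand [-0.0183  0.0013  0.1436] gw 0.499 gf 0.0 ft [0.7 0.3 0. ]
red 39 (np.float64(321.7), np.float64(271.4)) phi -56.5 y 0.0007 theta 213.5
blue 200 (np.float64(321.5), np.float64(188.5)) phi 29.5 y 0.001 theta 209.5
white 104 (np.float64(332.5), np.float64(184.2)) phi 33.2 y -0.0074 theta 123.2
t 9.5 tcp in stand [-0.0183  0.0013  0.1436] gw 0.5 gf 0.0 ft [ 0.3 -0.3 -0.3]
time: 10.55
position: [0.4846, -0.1144, 0.2585]
tool_rot: [3.125, 0.321, -0.0]
ft_force: [0.1, 0.1, -0.4]
grip_width: 0.498
grip_force: 0.0
red 40 (np.float64(321.8), np.float64(271.3)) phi -56.4 y 0.0006 theta 213.6
blue 200 (np.float64(321.5), np.float64(188.5)) phi 29.5 y 0.001 theta 209.5
white 105 (np.float64(332.5), np.float64(182.4)) phi 34.9 y -0.0074 theta 124.9
t 10.55 tcp in stand [-0.0183  0.0013  0.1435] gw 0.498 gf 0.0 ft [ 0.1  0.1 -0.4]
```

View pics/w4.png

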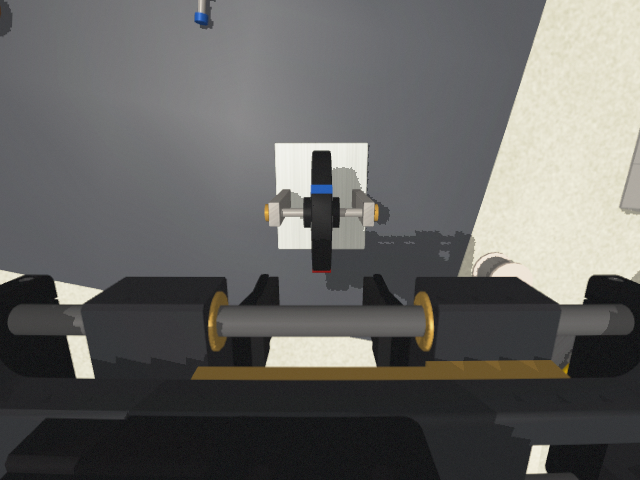

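Blue rests at (321,188), giving theta_A = 209.5°, with red just visible at the near edge. Now I'll pinch at +50° and roll the top towards the robot.

To row units: 0.1315 m / 0.6 = 0.2192, 0.055 m / 0.6 = 0.0917.

```bash
python3 inch.py '[{"pos": [0.05,0,0],"aperture": 0.6},{"pos": [0.0917,0,0],"aperture": 0.6},{"pos": [0.0917,0,0.0667],"aperture": 0.6},{"pos": [0.0917,0,0.1333],"aperture": 0.6},{"pos": [0.0917,0,0.1833],"aperture": 0.6},{"pos": [0.0917,0,0.2192],"aperture": 0.6},{"pos": [0.0917,0,0.2192],"aperture": 0.6},{"pos": [0.0917,0,0.2192],"aperture": 0.6},{"pos": [0.0917,0,0.2192],"aperture": 0},{"pos": [0.0917,0,0.2192],"aperture": 0},{"pos": [0.0917,0,0.2192],"aperture": 0},{"pos": [0.0917,0,0.2192],"aperture": 0},{"pos": [0.0917,0,0.2192],"aperture": 0},{"pos": [0.0917,0,0.2192],"aperture": 0},{"pos": [0.0917,0,0.2192],"aperture": 0}]' 25; python3 m.py
python3 inch.py '[{"pos": [-0.005,0,-0.005],"aperture": 0},{"pos": [-0.01,0,-0.01],"aperture": 0},{"pos": [-0.015,0,-0.0142],"aperture": 0},{"pos": [-0.0217,0,-0.0178],"aperture": 0},{"pos": [-0.0275,0,-0.021],"aperture": 0},{"pos": [-0.034,0,-0.0237],"aperture": 0},{"pos": [-0.0405,0,-0.0258],"aperture": 0},{"pos": [-0.0473,0,-0.0273],"aperture": 0},{"pos": [-0.0543,0,-0.0283],"aperture": 0},{"pos": [-0.0613,0,-0.0285],"aperture": 0},{"pos": [-0.0683,0,-0.0283],"aperture": 0},{"pos": [-0.0752,0,-0.0273],"aperture": 0},{"pos": [-0.082,0,-0.0258],"aperture": 0},{"pos": [-0.0887,0,-0.0237],"aperture": 0},{"pos": [-0.095,0,-0.021],"aperture": 0},{"pos": [-0.1013,0,-0.0178],"aperture": 0},{"pos": [-0.1072,0,-0.0142],"aperture": 0},{"pos": [-0.1127,0,-0.01],"aperture": 0},{"pos": [-0.1178,0,-0.005],"aperture": 0},{"pos": [-0.1225,0,0],"aperture": 0}]'
python3 inch.py '[{"pos": [-0.0033,0,0.005],"aperture": 0},{"pos": [-0.0033,0,0.005],"aperture": 0},{"pos": [-0.0033,0,0.005],"aperture": 0}]'; python3 m.py
```

```text
time: 12.1
position: [0.5386, -0.1037, 0.1272]
tool_rot: [3.125, 0.321, 0.001]
ft_force: [0.3, -1.2, 1.1]
grip_width: 0.184
grip_force: 25.0
yellow 493 (np.float64(323.5), np.float64(373.0)) phi 19.8 y -0.0 theta 19.8
blue 634 (np.float64(322.1), np.float64(350.5)) phi 29.4 y 0.0006 theta 209.4
white 70 (np.float64(337.6), np.float64(263.4)) phi 78.1 y -0.0075 theta 168.1
t 12.1 tcp in stand [0.0367 0.0009 0.0122] gw 0.184 gf 25.0 ft [ 0.3 -1.2  1.1]
time: 14.15
position: [0.4702, -0.118, 0.1302]
tool_rot: [3.123, 0.322, 0.013]
ft_force: [4.0, 0.8, 7.6]
grip_width: 0.185
grip_force: 25.0
time: 14.45
position: [0.4673, -0.1186, 0.1265]
tool_rot: [3.123, 0.321, 0.01]
ft_force: [2.6, -1.1, 6.7]
grip_width: 0.182
grip_force: 25.0
white 1160 (np.float64(329.2), np.float64(184.3)) phi 25.9 y -0.0019 theta 115.9
t 14.45 tcp in stand [-0.0361  0.0007  0.0115] gw 0.182 gf 25.0 ft [ 2.6 -1.1  6.7]
```

The roll is done, with white on top and theta about 110°. I'll release and retreat to the same hover.

To row units: -0.132 m / 0.6 = -0.22, 0.018 m / 0.6 = 0.03.

```bash
python3 inch.py '[{"aperture": 0.5},{"aperture": 0.5},{"aperture": 0.5},{"pos": [0,0,-0.0667],"aperture": 0.5},{"pos": [0,0,-0.1333],"aperture": 0.5},{"pos": [0.03,0,-0.1833],"aperture": 0.5},{"pos": [0.03,0,-0.22],"aperture": 0.5},{"pos": [0.03,0,-0.22],"aperture": 0.5},{"pos": [0.03,0,-0.22],"aperture": 0.5},{"pos": [0.03,0,-0.22],"aperture": 0.5},{"pos": [0.03,0,-0.22],"aperture": 0.5},{"pos": [0.03,0,-0.22],"aperture": 0.5},{"pos": [0.03,0,-0.22],"aperture": 0.5},{"pos": [0.03,0,-0.22],"aperture": 0.5},{"pos": [0.03,0,-0.22],"aperture": 0.5},{"pos": [0.03,0,-0.22],"aperture": 0.5},{"pos": [0.03,0,-0.22],"aperture": 0.5},{"pos": [0.03,0,-0.22],"aperture": 0.5},{"pos": [0.03,0,-0.22],"aperture": 0.5},{"pos": [0.03,0,-0.22],"aperture": 0.5}]' >/dev/null;python3 m.py; python3 inch.py '[{"aperture": 0.5},{"aperture": 0.5},{"aperture": 0.5},{"aperture": 0.5},{"aperture": 0.5},{"aperture": 0.5},{"aperture": 0.5},{"aperture": 0.5},{"aperture": 0.5},{"aperture": 0.5},{"aperture": 0.5},{"aperture": 0.5},{"aperture": 0.5},{"aperture": 0.5},{"aperture": 0.5},{"aperture": 0.5},{"aperture": 0.5},{"aperture": 0.5},{"aperture": 0.5},{"aperture": 0.5}]' >/dev/null; python3 m.py;python3 inch.py '[{"aperture": 0.5},{"aperture": 0.5},{"aperture": 0.5},{"aperture": 0.5},{"aperture": 0.5},{"aperture": 0.5},{"aperture": 0.5},{"aperture": 0.5},{"aperture": 0.5},{"aperture": 0.5}]' ;python3 m.py w5.png
```

```text
blue 171 (np.float64(321.3), np.float64(242.7)) phi -17.1 y 0.0012 theta 162.9
white 181 (np.float64(329.4), np.float64(172.6)) phi 41.2 y -0.005 theta 131.2
t 16.5 tcp in stand [-0.0208  0.0013  0.1411] gw 0.502 gf 0.0 ft [-0.5  0.6  0. ]
blue 162 (np.float64(321.5), np.float64(242.4)) phi -16.8 y 0.001 theta 163.2
white 188 (np.float64(329.6), np.float64(174.4)) phi 39.4 y -0.0051 theta 129.4
t 18.55 tcp in stand [-0.0208  0.0013  0.1411] gw 0.503 gf 0.0 ft [ 0.5  0.  -0. ]
time: 19.6
position: [0.4822, -0.1149, 0.256]
tool_rot: [3.125, 0.321, 0.0]
ft_force: [0.1, -0.3, 0.2]
grip_width: 0.496
grip_force: 0.0
blue 161 (np.float64(321.6), np.float64(242.5)) phi -16.8 y 0.0009 theta 163.2
white 192 (np.float64(329.7), np.float64(175.4)) phi 38.5 y -0.0052 theta 128.5
t 19.6 tcp in stand [-0.0208  0.0014  0.141 ] gw 0.496 gf 0.0 ft [ 0.1 -0.3  0.2]
```

View pics/w5.png

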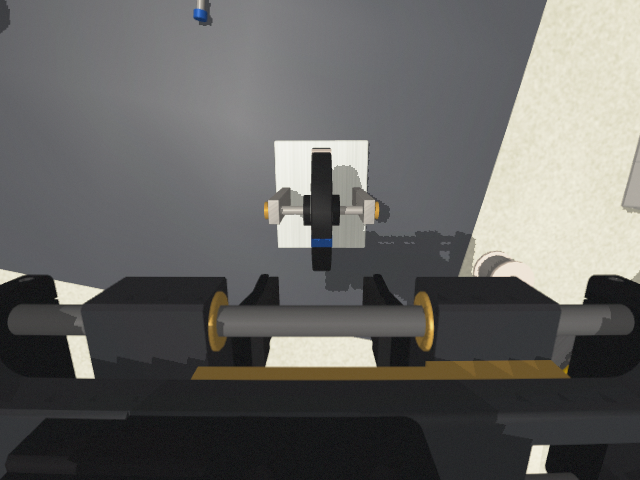

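Blue rests at (321,242), so theta_B = 163.2°. The heavy side is down at theta = 186.4°, with ±23.2° either side, which is within the expected range. Next I'll pinch near the top and roll +23.2°.

To row units: 0.113 m / 0.6 = 0.1883, 0.011 m / 0.6 = 0.0183.

```bash
python3 inch.py '[{"pos": [0.0183,0,0],"aperture": 0.5},{"pos": [0.0183,0,0.0667],"aperture": 0.5},{"pos": [0.0183,0,0.1333],"aperture": 0.5},{"pos": [0.0183,0,0.1883],"aperture": 0.5},{"pos": [0.0183,0,0.1883],"aperture": 0.5},{"pos": [0.0183,0,0.1883],"aperture": 0.5},{"pos": [0.0183,0,0.1883],"aperture": 0},{"pos": [0.0183,0,0.1883],"aperture": 0},{"pos": [0.0183,0,0.1883],"aperture": 0},{"pos": [0.0183,0,0.1883],"aperture": 0},{"pos": [0.0183,0,0.1883],"aperture": 0},{"pos": [0.0183,0,0.1883],"aperture": 0}]' 25; python3 m.py
python3 inch.py '[{"pos": [0.0033,0,-0.0007],"aperture": 0},{"pos": [0.0067,0,-0.0012],"aperture": 0},{"pos": [0.01,0,-0.0015],"aperture": 0},{"pos": [0.0133,0,-0.0017],"aperture": 0},{"pos": [0.0167,0,-0.0017],"aperture": 0},{"pos": [0.02,0,-0.0017],"aperture": 0},{"pos": [0.0233,0,-0.0013],"aperture": 0},{"pos": [0.0267,0,-0.001],"aperture": 0},{"pos": [0.03,0,-0.0003],"aperture": 0},{"pos": [0.0322,0,0],"aperture": 0},{"pos": [0.0322,0,0],"aperture": 0},{"pos": [0.0322,0,0],"aperture": 0},{"pos": [0.0322,0,0],"aperture": 0}]' 30; python3 m.py w6.png
```

```text
time: 20.85
position: [0.4934, -0.1131, 0.1437]
tool_rot: [3.124, 0.321, 0.002]
ft_force: [-0.5, -0.2, 4.4]
grip_width: 0.182
grip_force: 25.0
white 416 (np.float64(331.6), np.float64(188.0)) phi 56.6 y -0.0041 theta 146.6
t 20.85 tcp in stand [-0.0095  0.0008  0.0287] gw 0.182 gf 25.0 ft [-0.5 -0.2  4.4]
time: 22.2
position: [0.5092, -0.1098, 0.143]
tool_rot: [3.125, 0.32, -0.009]
ft_force: [-6.9, -0.6, 7.4]
grip_width: 0.18
grip_force: 30.0
yellow 444 (np.float64(322.8), np.float64(373.0)) phi -26.8 y 0.0001 theta 333.2
blue 102 (np.float64(321.5), np.float64(338.0)) phi -2.2 y 0.0008 theta 177.8
white 236 (np.float64(336.8), np.float64(223.9)) phi 55.4 y -0.0066 theta 145.4
t 22.2 tcp in stand [0.0068 0.0008 0.028 ] gw 0.18 gf 30.0 ft [-6.9 -0.6  7.4]
```

View pics/w6.png

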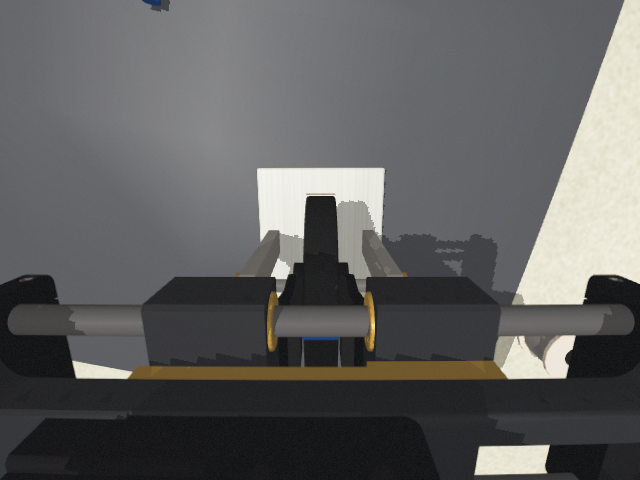

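The finger bar hides part of blue, which is only visible at (321,338). The TCP also lags by 3 mm. I'll use blue's lower edge to measure instead.

```bash
cat > edge.py <<'E'
from h import *
import sys
y=np.radians(11.7);W=np.array([[np.cos(y),np.sin(y),0],[-np.sin(y),np.cos(y),0],[0,0,1.]]);A=np.array([.5028,-.112,.115])
def phi(u,v,C):
    o,d=rays([[u,v]],C);o=W@(o-A);d=W@d[0];a=d[0]**2+d[2]**2;b=o[0]*d[0]+o[2]*d[2];c=o[0]**2+o[2]**2-.055**2
    p=o+d*(-b-np.sqrt(max(b*b-a*c,0)))/a;return np.degrees(np.arctan2(p[0],p[2])).round(1)
def edges(im,C):
    h=cv2.cvtColor(im,cv2.COLOR_BGR2HSV)[120:362,305:340].astype(int);m=(h[...,0]>100)&(h[...,0]<130)&(h[...,1]>120)&(h[...,2]>50)
    v=np.nonzero(m.sum(1)>10)[0]+120
    return v.min(),v.max(),phi(321.5,v.min()-.5,C),phi(321.5,v.max()+.5,C)
print(edges(cv2.imread("pics/w5.png"),cam("wrist",{"position":np.array([.4822,-.1149,.256]),"tool_rot":np.array([3.125,.321,0])})))
s=ctrl.get_state();im=get_image("wrist")[:,:,::-1].copy();C=cam("wrist",s)
print(edges(im,C),s["time"],s["position"],s["ft_force"],s["grip_force"])
E
python3 edge.py
```

```text
(np.int64(239), np.int64(246), np.float64(-13.1), np.float64(-20.7))
(np.int64(337), np.int64(339), np.float64(-1.3), np.float64(-3.0)) 22.25 [ 0.50924479 -0.10979993  0.142978  ] [-6.93985017 -1.96200856  7.38675983] 30.000026053749025
```

The wheel is at theta ≈ 180.8°, so it needs about 5.5° more.

To row units: 0.005 m / 0.6 = 0.0083, 0.001 m / 0.6 = 0.0017.

```bash
python3 inch.py '[{"pos": [0.0025,0,0.0003],"aperture": 0},{"pos": [0.005,0,0.0008],"aperture": 0},{"pos": [0.0067,0,0.0013],"aperture": 0},{"pos": [0.0083,0,0.0017],"aperture": 0},{"pos": [0.0083,0,0.0017],"aperture": 0},{"pos": [0.0083,0,0.0017],"aperture": 0},{"pos": [0.0083,0,0.0017],"aperture": 0},{"pos": [0.0083,0,0.0017],"aperture": 0},{"pos": [0.0083,0,0.0017],"aperture": 0},{"pos": [0.0083,0,0.0017],"aperture": 0}]'; python3 edge.py; python3 m.py
```

```text
time: 23.3
position: [0.514, -0.1088, 0.1418]
tool_rot: [3.125, 0.32, -0.01]
ft_force: [-6.6, -2.3, 7.2]
grip_width: 0.18
grip_force: 30.0
(np.int64(239), np.int64(246), np.float64(-13.1), np.float64(-20.7))
(np.int64(337), np.int64(340), np.float64(4.4), np.float64(2.4)) 23.3 [ 0.51403297 -0.10878833  0.14179881] [-6.60852932 -2.26667672  7.17426342] 29.999978207051754
yellow 456 (np.float64(323.1), np.float64(373.0)) phi -17.5 y 0.0001 theta 342.5
blue 137 (np.float64(321.6), np.float64(338.5)) phi 3.4 y 0.0007 theta 183.4
white 220 (np.float64(338.4), np.float64(235.4)) phi 54.8 y -0.0073 theta 144.8
t 23.35 tcp in stand [0.0116 0.0009 0.0268] gw 0.182 gf 30.0 ft [-6.4 -2.1  6.4]
```

Blue's centre is at +6.2°, so theta is 186.2° against a target of 186.4°. The wheel is still and gripped at 30 N, so I'll hand it in.

```bash
python3 -c "
from bench import ctrl, workorder, get_image, camera_model
print(workorder.close_job())"
```

```text
the job is handed in; nothing more can be done
None
```

The job is handed in with the wheel pinched at 30 N and at rest, measured within about 1° of heavy side straight down: that side is about 6° from yellow towards red, and it came to rest 23° short of down on each side (the verdict wasn't shown).

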